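Set out the sharpening stones

ROBOT

A 6-joint arm with a two-finger parallel gripper is mounted at the origin on a cart in front of the work surface, level with it; the furniture and walls round the work are solid. World frame = base frame: x ahead of the robot, y to its left, z up, the work surface at z = 0. Lengths are in m, angles in rad, forces in N, time in s.
With the tool pointing down it reaches from about 0.25 to 0.725 m from the base axis. Payload 4 kg.
Tool frame: the origin (TCP) lies midway between the tips of the shut fingers; the grasp point (between the pads) lies env.grasp_offset behind it (env.grasp_offset is the distance from the TCP to the grasp point, in m); y points along the fingers, z is the direction in which the jaws open and shut, and the axes are right-handed (so a half turn about y gives the same grasp; the last joint's range is limited). The gripper opens to 85 mm and grips with 20 to 120 N. Pads are 22 mm wide; open, the fingers measure 114 mm over their backs; the gripper's body (76 mm by 85 mm) begins 54 mm behind the grasp point. The pads swing forward as they close: fully open they stand 13 mm farther back than shut.
Start: joints at [-1.129, 0.241, 0.005, 1.335, 0, 1.571], TCP at [0.214, -0.452, 0.231] pointing down, gripper open.
Joint ranges: [-2.72, 2.72], [-1.05, 1.87], [-1.09, 1.28], [-1.99, 2.15], [-1.42, 1.44], [-3.14, 3.14]. Speed limits (rad/s): [2.79, 2.79, 3.14, 3.14, 3.14, 3.14].

INTERFACE

Orientations are given as a rotation vector (axis times angle).
In Python, from bench import env, capture, calibration gives the robot as it stands.
- The arm moves only by the tool jog_arm, never from a script. Its arguments are lists of equal length, an entry for each row: "twist": the turn, a rotation vector about the tool's x, y, z in rad, a list of three; "offset": the shift along the tool's x, y, z in cm, a list of three; "fingers": the opening, from 0 (shut) to 1 (fully open). A call has 1 to 12 rows; each row is the pose to reach, as a shift and turn from the pose commanded when the call began, along the tool's axes at that moment; what a row does not reach only later rows make up. A row lasts 1/10 s, in which the tool goes at most 50 mm and 8.59 degrees, less where a joint would pass 70% of its speed; a pose out of reach is approached as far as the arm can. A call with a gripper value outside its range is refused whole. The fingers move at their own pace and stop on an object; "grip_force" is the grip in N (left out, the last holds). Time passes only in rows, so rows that repeat a pose let the fingers close. It gives the time, the measured TCP pose, the force and the opening at its end, in the units of the state.
- env.get_state(): the state, without advancing time (a new reading comes with each control period).
- capture(name): name is "scene" or "top"; returns the picture (400x640x3 uint8, red, green, blue); there is no depth.
- calibration(name): a dict with "K" (3x3 intrinsics, pixels), "world_from_camera" (4x4, takes a point from camera to world coordinates). Camera axes: x right, y up, looking along -z (the intrinsics and any distortion apply to the point x, -y, -z); pixel columns grow to the right and rows downward; lengths in m; the calibration is good to about 2 mm. A picture is of the moment at which its call begins. calibration takes no time and is no camera call.
- env.finish_job(): hands the job in, once; it reports no verdict.
The state is a dict: "time_s": time; "q": joint angles; "dq": joint speeds; "tau": joint torques, N m; "tool_pos": TCP position; "ee_rot": TCP orientation; "force": force on the tool from outside, world axes, zero at the start; "moment": the same for the moment, N m; "gripper_width": finger opening in m.
Only numpy, scipy, OpenCV 4.12 (cv2) and the standard library are available. Lean on these libraries where they do the work, as an engineer would, in place of code of your own. Each camera call takes 0.05 s, during which the arm holds its last target. There are 200 camera calls.

TASK

Get the bench ready for sharpening: set each of the three whetstones down in the holder whose end stops have the stone's colour, flat and centred between the stops and across the base. Then lay the blue angle wedge flat on top of the orange stone, at one end of it (either one), in line with the stone and centred across its width, its thick end outward and no more than just reaching the stone's end. Do not drop the stones, and leave the oil bottle, the loupe and the dark handle where they are.

Things in the scene. Friction and masses are not known exactly. Their poses are not given: they have to be found in the camera images.
- orange_stone: loose orange whetstone, a plain block 62 mm wide (x), 180 mm long (y), 25 mm high (z), lying flat on the table at the start. Origin: centre of the underside; z up. The two ends are alike.
- green_whetstone: loose green whetstone, a plain block 46 mm wide (x), 108 mm long (y), 22 mm high (z), lying flat on the table at the start. Origin: centre of the underside; z up. The two ends are alike.
- grey_stone: loose grey whetstone, a plain block 40 mm wide (x), 100 mm long (y), 18 mm high (z), lying flat on the table at the start. Origin: centre of the underside; z up. The two ends are alike.
- angle_wedge: loose blue angle wedge, 40 mm wide (x, parallel upright sides), 64 mm long (y), 60 g; flat underside, the top slopes from 5 mm high at the thin end (-y) through 13 mm in the middle to 21 mm at the thick end (+y). Lies on its underside on the table at the start. Origin: centre of the underside; z up.
- holder_orange: fixed holder for the orange stone: a flat black base 78 mm wide (x) and 224 mm long (y), its bed 10 mm above the table, with stop blocks coloured orange, one at each end (78 x 12 mm, top 20 mm above the table). The stops are 200 mm apart (the stone is 180 mm long, so 10 mm of play at each end); the long sides are open. Origin: on the table under the centre of the holder; y along its length, z up.
- holder_green: fixed holder for the green stone: a flat black base 62 mm wide (x) and 152 mm long (y), its bed 10 mm above the table, with stop blocks coloured green, one at each end (62 x 12 mm, top 20 mm above the table). The stops are 128 mm apart (the stone is 108 mm long, so 10 mm of play at each end); the long sides are open. Origin: on the table under the centre of the holder; y along its length, z up.
- holder_grey: fixed holder for the grey stone: a flat black base 56 mm wide (x) and 144 mm long (y), its bed 10 mm above the table, with stop blocks coloured grey, one at each end (56 x 12 mm, top 20 mm above the table). The stops are 120 mm apart (the stone is 100 mm long, so 10 mm of play at each end); the long sides are open. Origin: on the table under the centre of the holder; y along its length, z up.
- oil_bottle: amber oil bottle with a red spout, 41 mm across, 126 mm tall. A bystander, standing loose on the table: not to be moved or upset. Origin: centre of the underside.
- loupe: black eye loupe, a ring 37 mm across and 22 mm high. A bystander, standing loose on the table: not to be moved or upset. Origin: centre of the underside.
- dark_handle: dark brown wooden handle blank, a bar 23 x 118 x 19 mm (x, y, z). A bystander, standing loose on the table: not to be moved or upset. Origin: centre of the underside.
Mind the look-alikes: they are no part of the job. Of the things that look like the angle_wedge, the larger one is meant.

How it is judged:
At the end, for the whole second after the job is handed in: Each stone lies flat in the holder of its colour, within 13 mm of its centre and 0.17 rad of its length; the wedge lies flat on the orange stone, within 13 mm of its middle line and 0.2 rad of its length, 40 to 72 mm from its centre, thick end outward; all at rest (horizontal distance between orange_stone and holder_orange below 0.013 m and angle between the y axis of orange_stone and the y axis of holder_orange, either way round below 0.17 rad and angle between each of orange_stone, green_whetstone, grey_stone, angle_wedge's own z axis and vertical below 0.08 rad and z of orange_stone in the frame of holder_orange between 0.006 and 0.014 m and linear speed of each of orange_stone, green_whetstone, grey_stone, angle_wedge below 0.02 m/s and horizontal distance between green_whetstone and holder_green below 0.013 m and angle between the y axis of green_whetstone and the y axis of holder_green, either way round below 0.17 rad and z of green_whetstone in the frame of holder_green between 0.006 and 0.014 m and horizontal distance between grey_stone and holder_grey below 0.013 m and angle between the y axis of grey_stone and the y axis of holder_grey, either way round below 0.17 rad and z of grey_stone in the frame of holder_grey between 0.006 and 0.014 m and x of angle_wedge in the frame of orange_stone between -0.013 and 0.013 m and z of angle_wedge in the frame of orange_stone between 0.021 and 0.029 m and angle between the y axis of angle_wedge and the y axis of orange_stone, either way round below 0.2 rad and (y of angle_wedge in the frame of orange_stone between 0.04 and 0.072 m or y of angle_wedge in the frame of orange_stone between -0.072 and -0.04 m) and y of orange_stone in the frame of angle_wedge below -0.03 m); the robot touches nothing.
It fails at once if the oil bottle is moved by more than 3 cm (distance of oil_bottle from where it was at the start of the episode above 0.03 m).
It fails at once if the loupe is moved by more than 3 cm (distance of loupe from where it was at the start of the episode above 0.03 m).
It fails at once if the dark handle is moved by more than 3 cm (distance of dark_handle from where it was at the start of the episode above 0.03 m).
It fails at once if the oil bottle is tipped (angle between oil_bottle's own z axis and vertical above 0.5 rad).
It fails at once if a stone is dropped or thrown into its holder (comes down faster than 0.6 m/s) ((horizontal distance between orange_stone and holder_orange below 0.04 m and z of orange_stone in the frame of holder_orange between 0.0105 and 0.035 m and linear speed of orange_stone above 0.6 m/s) or (horizontal distance between green_whetstone and holder_green below 0.04 m and z of green_whetstone in the frame of holder_green between 0.0105 and 0.035 m and linear speed of green_whetstone above 0.6 m/s) or (horizontal distance between grey_stone and holder_grey below 0.04 m and z of grey_stone in the frame of holder_grey between 0.0105 and 0.035 m and linear speed of grey_stone above 0.6 m/s)).
It also fails if it takes over 83 s, if anything falls off the work surface, if the arm or the gripper's body presses on something with over 40 N, if the wrist force passes 120 N, or if a joint passes its speed limit or range.

## Working session

There is one attempt and no reset: what is moved stays moved. The work goes in short steps, Python scripts to look and compute and a tool call to move; the robot and the scene stay as the last step left them, time stands still between calls to the robot, and variables do not carry over. Pictures are saved under pics/ and viewed, about 12 in all and at most 16, crops included, and the job is handed in when it is done.

Besides the shell and the picture viewer there is one more tool, called after "Call:" in YAML: its name, and indented under it one key for each argument. jog_arm: Moves the arm, as the interface text tells. Its arguments: {"type":"object","properties":{"twist":{"type":"array","items":{"type":"array","items":{"type":"number"}}},"offset":{"type":"array","items":{"type":"array","items":{"type":"number"}}},"fingers":{"type":"array","items":{"type":"number"}},"grip_force":{"type":"number"}},"required":["twist","offset","fingers"]}

```bash
mkdir -p pics; ls; python3 - <<'E'
from bench import env,capture,calibration
import cv2,numpy as np
np.set_printoptions(precision=4,suppress=True)
for n in("top","scene"):
    im=capture(n); cv2.imwrite(f"pics/{n}0.png",im[:,:,::-1]); np.save(f"pics/{n}0.npy",im)
    c=calibration(n);print(n,c)
print(env.grasp_offset,env.get_state())
E
```

```text
pics
top {'K': array([[397.5552,   0.    , 325.3567],
       [  0.    , 397.5552, 198.8673],
       [  0.    ,   0.    ,   1.    ]]), 'world_from_camera': array([[-0.029 ,  0.9985, -0.0473,  0.4557],
       [-0.9993, -0.0279,  0.0246, -0.0252],
       [ 0.0233,  0.048 ,  0.9986,  0.9494],
       [ 0.    ,  0.    ,  0.    ,  1.    ]])}
scene {'K': array([[409.5332,   0.    , 320.031 ],
       [  0.    , 409.5332, 195.3332],
       [  0.    ,   0.    ,   1.    ]]), 'world_from_camera': array([[ 0.7227,  0.3383, -0.6027, -0.1538],
       [-0.6912,  0.352 , -0.6312, -0.7133],
       [-0.0014,  0.8727,  0.4882,  0.5665],
       [ 0.    ,  0.    ,  0.    ,  1.    ]])}
0.0187 {'time_s': 0.1, 'q': array([-1.129 ,  0.2413,  0.0039,  1.3352, -0.    ,  1.5708]), 'dq': array([ 0.0012, -0.0015,  0.0025,  0.0016, -0.0011, -0.0017]), 'tau': array([ -0.0004, -37.3138,  25.301 ,   0.0108,   0.0001,   0.    ]), 'tool_pos': array([ 0.2135, -0.4515,  0.2305]), 'ee_rot': array([-0.4444,  1.9787, -1.975 ]), 'force': array([ 0.4078, -0.053 ,  0.1219]), 'moment': array([-0.0004,  0.0123,  0.0273]), 'gripper_width': 0.08553698165064552}
```

View pics/top0.png

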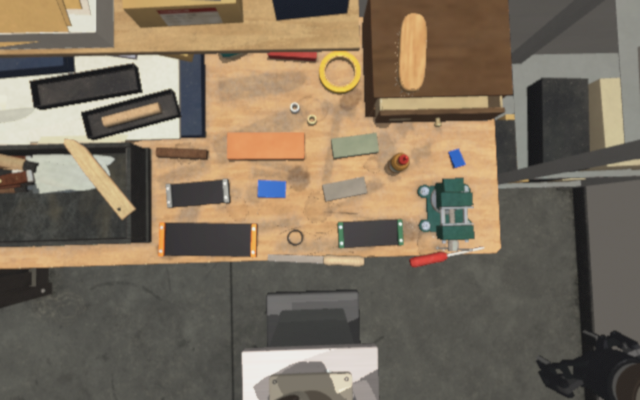

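View pics/scene0.png

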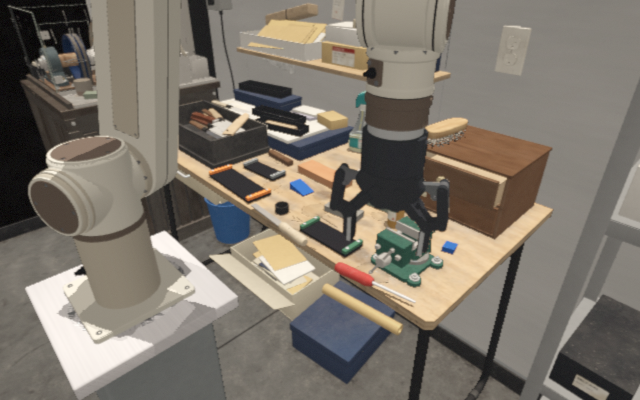

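```bash
python3 - <<'E'
import cv2
im=cv2.imread("pics/top0.png")
for n,(a,b) in dict(L=(148,328),R=(318,498)).items():
    c=cv2.resize(im[122:266,a:b],None,fx=4.4,fy=4.1,interpolation=cv2.INTER_CUBIC) if 0 else cv2.resize(im[122:266,a:b],None,fx=4,fy=4,interpolation=cv2.INTER_CUBIC)
    for k in range(0,c.shape[1],80): cv2.putText(c,str(a+k//4),(k,10),0,.35,(0,0,0),1);cv2.line(c,(k,12),(k,18),(0,0,0),1)
    for k in range(0,c.shape[0],80): cv2.putText(c,str(122+k//4),(0,k+4),0,.35,(255,255,255),1)
    cv2.imwrite(f"pics/c{n}.png",c)
E
```

```text
(no output)
```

View pics/cL.png

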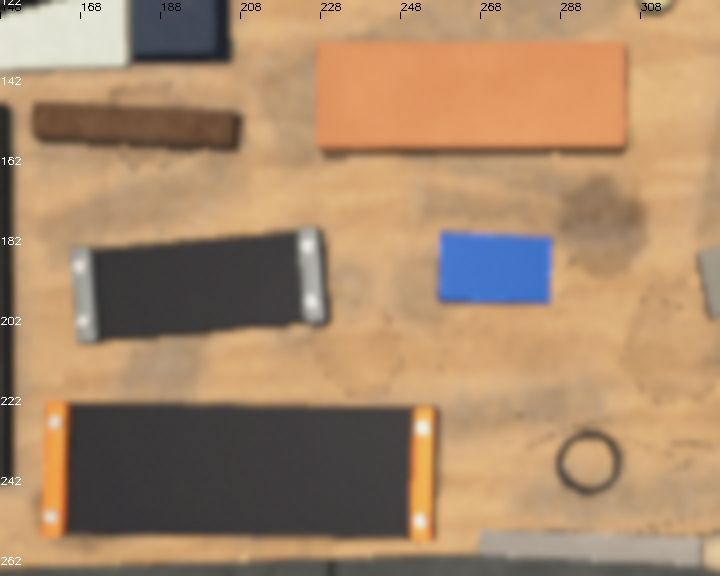

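View pics/cR.png

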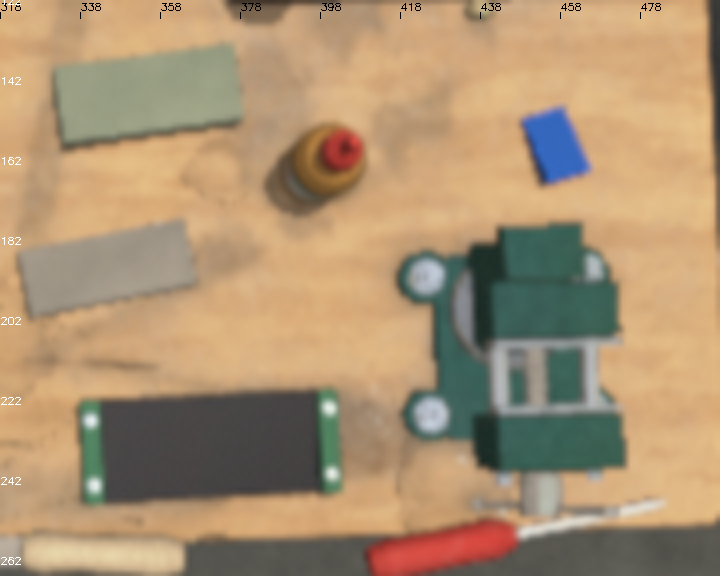

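```bash
cat > h.py <<'E'
import numpy as np,cv2
from scipy.spatial.transform import Rotation as R
from bench import env,capture,calibration
np.set_printoptions(precision=4,suppress=True)
def w(px,z,cam="top"):
    c=calibration(cam);K,T=c["K"],c["world_from_camera"]
    px=np.atleast_2d(px).astype(float)
    d=np.c_[(px[:,0]-K[0,2])/K[0,0],-(px[:,1]-K[1,2])/K[1,1],-np.ones(len(px))]@T[:3,:3].T
    return T[:3,3]+d*((z-T[2,3])/d[:,2])[:,None]
def proj(p,cam="top"):
    c=calibration(cam);K,T=c["K"],c["world_from_camera"]
    q=(np.atleast_2d(p)-T[:3,3])@T[:3,:3]
    return np.c_[K[0,0]*q[:,0]/-q[:,2]+K[0,2],-K[1,1]*q[:,1]/-q[:,2]+K[1,2]]
def rect(corners,z,cam="top"): # corners TL,TR,BR,BL as seen in top image; long axis = image horizontal
    p=w(corners,z,cam)[:,:2]; c=p.mean(0)
    l=(p[0]+p[3]-p[1]-p[2])/2; s=(p[0]+p[1]-p[2]-p[3])/2
    return c,np.arctan2(-l[0],l[1]),np.linalg.norm(l),np.linalg.norm(s)  # yaw: y axis turned from world +y
def go(x,y,z,yaw):
    """print shift (cm) and twist taking tool to TCP x,y,z; jaws (tool z) along +-x turned by yaw"""
    s=env.get_state();Rc=R.from_rotvec(s["ee_rot"]).as_matrix()
    zt=np.array([np.cos(yaw),np.sin(yaw),0])
    if zt@Rc[:,2]<0: zt=-zt
    yt=np.array([0,0,-1.]);Rt=np.c_[np.cross(yt,zt),yt,zt]
    print("pos",s["tool_pos"],"->",(x,y,z),"offset cm",100*Rc.T@(np.array([x,y,z])-s["tool_pos"]),"twist",R.from_matrix(Rc.T@Rt).as_rotvec())
E
python3 - <<'E'
from h import *
def L(*p): return np.array(p)/4.+[148,122]
def Rr(*p): return np.array(p)/4.+[318,122]
o={'ostone':(L((316,41),(626,42),(626,150),(316,148)),.025),
'wedge':(L((440,232),(551,237),(550,304),(438,301)),.013),
'hgrey':(L((72,250),(319,228),(326,322),(82,341)),.02),
'horange':(L((45,402),(436,406),(433,538),(42,537)),.02),
'gstone':(Rr((55,70),(232,43),(241,124),(64,149)),.022),
'greystone':(Rr((18,256),(184,220),(197,283),(33,317)),.018),
'hgreen':(Rr((81,402),(337,389),(341,490),(83,503)),.02),
'handle':(L((33,104),(240,114),(237,149),(34,136)),.019)}
for k,(c,z) in o.items():
    print(k,*rect(c,z))
print("loupe",w(L((589,462)),.022),"bottle",w(Rr((295,185)),0))
s=env.get_state();print(R.from_rotvec(s["ee_rot"]).as_matrix())
im=cv2.imread("pics/scene0.png")
cv2.imwrite("pics/w1.png",cv2.resize(im[150:230,200:400],None,fx=4,fy=4,interpolation=cv2.INTER_CUBIC))
E
```

```text
ostone [0.6274 0.0874] -0.029654790038473666 0.18040393907489607 0.06323837587767124
wedge [0.5266 0.0774] -0.0633908140138924 0.06548383062154162 0.04011726591670753
hgrey [0.521  0.2476] 0.056601803249822114 0.14203019475989465 0.05416628305632207
horange [0.4129 0.2264] -0.036708032738420465 0.2247105679486879 0.07692837705532618
gstone [ 0.622  -0.1215] 0.1217021609394884 0.10567703011306603 0.047715716524279646
greystone [ 0.5212 -0.0951] 0.1817036454027662 0.09938557557291516 0.03741942277633658
hgreen [ 0.4158 -0.1517] 0.020304238510865498 0.1508439439227226 0.05886131355812924
handle [0.6154 0.2837] -0.08204217313309045 0.11907126782705388 0.019704385033549668
loupe [[0.4119 0.0244 0.022 ]] bottle [[ 0.5701 -0.2107  0.    ]]
[[-0.904  -0.0008  0.4276]
 [-0.4276  0.0017 -0.904 ]
 [ 0.     -1.     -0.0019]]
```

View pics/w1.png

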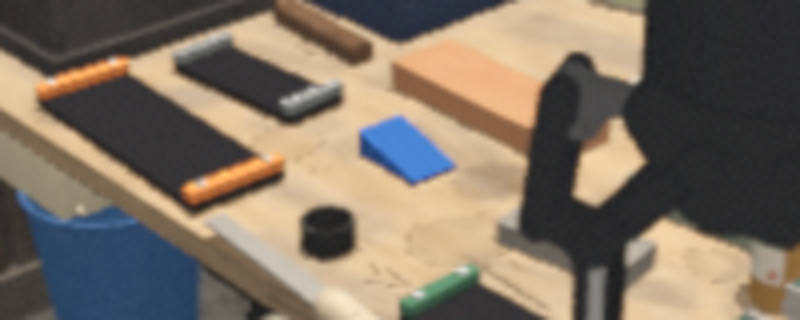

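```bash
python3 - <<'E'
from h import *
p=np.vstack([w([[148+440/4,122+232/4],[148+438/4,122+301/4]],.021),w([[148+551/4,122+237/4],[148+550/4,122+304/4]],.005)])[:,:2]
print("wedge",p.mean(0),p, np.linalg.norm(p[0]-p[1]),np.linalg.norm(p[:2].mean(0)-p[2:].mean(0)))
go(.627,.087,.16,-.03)
E
```

```text
wedge [0.5266 0.0771] [[0.5482 0.1079]
 [0.5079 0.1099]
 [0.545  0.0445]
 [0.5052 0.0461]] 0.04033600898618192 0.06366784576304393
pos [ 0.2135 -0.4515  0.2305] -> (0.627, 0.087, 0.16) offset cm [-60.4003   7.1086 -30.9855] twist [ 0.0017 -1.099  -0.001 ]
```

Call:
jog_arm:
  twist:
    - [0, -1.1, 0]
    - [0, -1.1, 0]
    - [0, -1.1, 0]
    - [0, -1.1, 0]
    - [0, -1.1, 0]
    - [0, -1.1, 0]
    - [0, -1.1, 0]
    - [0, -1.1, 0]
    - [0, -1.1, 0]
    - [0, -1.1, 0]
    - [0, -1.1, 0]
    - [0, -1.1, 0]
  offset:
    - [-60.4, 2, -31]
    - [-60.4, 2, -31]
    - [-60.4, 2, -31]
    - [-60.4, 2, -31]
    - [-60.4, 2, -31]
    - [-60.4, 2, -31]
    - [-60.4, 2, -31]
    - [-60.4, 2, -31]
    - [-60.4, 2, -31]
    - [-60.4, 2, -31]
    - [-60.4, 2, -31]
    - [-60.4, 2, -31]
  fingers: [1, 1, 1, 1, 1, 1, 1, 1, 1, 1, 1, 1]

```text
time_s: 1.3
tool_pos: [0.5797, 0.0256, 0.213]
ee_rot: [-1.196, 1.231, -1.23]
force: [0.2, -1.3, 0.1]
gripper_width: 0.085
```

```bash
python3 -c "
from h import *
go(.627,.087,.08,-.03)"
```

```text
pos [0.5797 0.0256 0.213 ] -> (0.627, 0.087, 0.08) offset cm [-6.2778 13.2987  4.5678] twist [0.0009 0.0013 0.0003]
```

Call:
jog_arm:
  twist:
    - [0, 0, 0]
    - [0, 0, 0]
    - [0, 0, 0]
    - [0, 0, 0]
    - [0, 0, 0]
  offset:
    - [-5.3, 10, 4]
    - [-5.3, 10, 4]
    - [-5.3, 10, 4]
    - [-5.3, 10, 4]
    - [-5.3, 10, 4]
  fingers: [1, 1, 1, 1, 1]

```text
time_s: 1.8
tool_pos: [0.6204, 0.0748, 0.1142]
ee_rot: [-1.196, 1.231, -1.231]
force: [-0.2, 0.2, 0.2]
gripper_width: 0.0853
```

```bash
python3 -c "
from h import *
go(.6265,.087,.001,-.03)
im=capture('top');cv2.imwrite('pics/t1.png',cv2.resize(im[90:230,200:360,::-1],None,fx=4,fy=4,interpolation=2))
go(.6265,.087,.001,-.03)"
```

```text
pos [0.6204 0.0748 0.1142] -> (0.6265, 0.087, 0.001) offset cm [-1.2406 11.3227  0.5835] twist [0.0005 0.0006 0.0005]
pos [0.6211 0.0746 0.1156] -> (0.6265, 0.087, 0.001) offset cm [-1.2608 11.4569  0.4762] twist [-0.0022 -0.0001  0.0001]
```

View pics/t1.png

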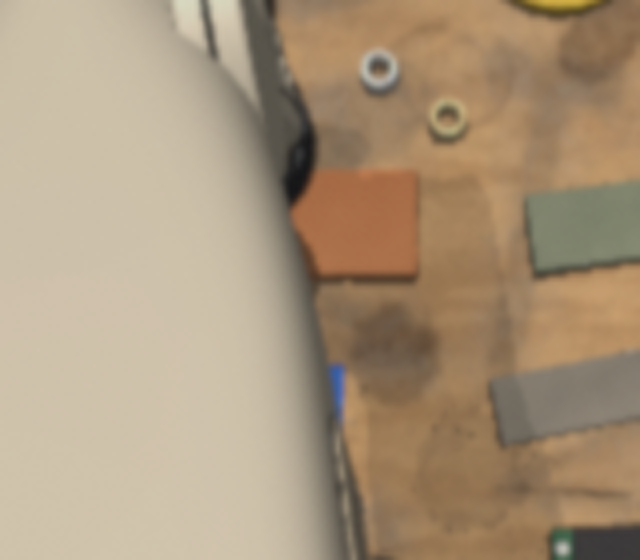

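Call:
jog_arm:
  twist:
    - [0, 0, 0]
    - [0, 0, 0]
    - [0, 0, 0]
    - [0, 0, 0]
    - [0, 0, 0]
    - [0, 0, 0]
  offset:
    - [-1.2, 4, 0.5]
    - [-1.2, 8, 0.5]
    - [-1.2, 10, 0.5]
    - [-1.2, 11.3, 0.5]
    - [-1.2, 11.3, 0.5]
    - [-1.2, 11.3, 0.5]
  fingers: [1, 1, 1, 1, 1, 1]
  grip_force: 60

```text
time_s: 2.45
tool_pos: [0.6275, 0.0869, 0.0029]
ee_rot: [-1.192, 1.229, -1.233]
force: [0.2, -0.6, -0.3]
gripper_width: 0.0856
```

```bash
python3 -c "
from h import *
go(.6265,.087,.001,-.03)
im=capture('scene');cv2.imwrite('pics/s1.png',cv2.resize(im[100:260,260:460,::-1],None,fx=3.5,fy=3.5,interpolation=2))
"
```

```text
pos [0.6275 0.0869 0.0029] -> (0.6265, 0.087, 0.001) offset cm [-0.0101  0.1898 -0.0961] twist [-0.0035 -0.     -0.0006]
```

View pics/s1.png

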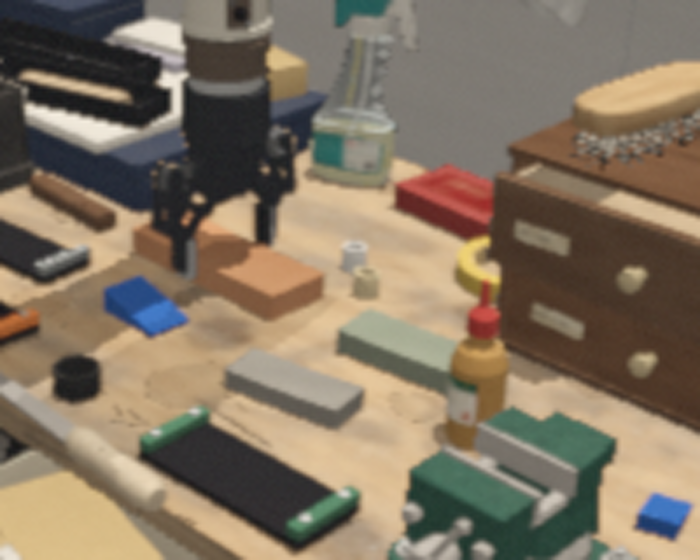

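Call:
jog_arm:
  twist:
    - [0, 0, 0]
    - [0, 0, 0]
    - [0, 0, 0]
    - [0, 0, 0]
    - [0, 0, 0]
    - [0, 0, 0]
  offset:
    - [0, 0, 0]
    - [0, 0, 0]
    - [0, 0, 0]
    - [0, 0, 0]
    - [0, 0, 0]
    - [0, 0, 0]
  fingers: [0, 0, 0, 0, 0, 0]
  grip_force: 90

```text
time_s: 3.1
tool_pos: [0.6281, 0.0875, 0.0034]
ee_rot: [-1.191, 1.227, -1.233]
force: [1.0, -0.7, 6.2]
gripper_width: 0.06
```

Call:
jog_arm:
  twist:
    - [0, 0, 0]
    - [0, 0, 0]
    - [0, 0, 0]
    - [0, 0, 0]
    - [0, 0, 0]
  offset:
    - [0, -1, 0]
    - [0, -2.5, 0]
    - [0, -5, 0]
    - [0, -6, 0]
    - [0, -6, 0]
  fingers: [0, 0, 0, 0, 0]

```text
time_s: 3.6
tool_pos: [0.6269, 0.0876, 0.0622]
ee_rot: [-1.193, 1.229, -1.231]
force: [1.6, -0.1, -6.8]
gripper_width: 0.0597
```

```bash
python3 -c "
from h import *
print(env.get_state()['force'])
go(.413,.2264,.062,-.037)
"
```

```text
[ 1.6139 -0.0684 -6.7893]
pos [0.6269 0.0876 0.0622] -> (0.413, 0.2264, 0.062) offset cm [-13.2573  -0.0393 -21.785 ] twist [-0.0028  0.0081 -0.0005]
```

Call:
jog_arm:
  twist:
    - [0, 0, 0]
    - [0, 0.01, 0]
    - [0, 0.01, 0]
    - [0, 0.01, 0]
    - [0, 0.01, 0]
    - [0, 0.01, 0]
    - [0, 0.01, 0]
    - [0, 0.01, 0]
    - [0, 0.01, 0]
    - [0, 0.01, 0]
  offset:
    - [-1, 0, -1.6]
    - [-2.5, 0, -4.1]
    - [-4.5, 0, -7.4]
    - [-6.6, 0, -10.8]
    - [-8.7, 0, -14.3]
    - [-10.8, 0, -17.7]
    - [-12.3, 0, -20.2]
    - [-13.3, 0, -21.8]
    - [-13.3, 0, -21.8]
    - [-13.3, 0, -21.8]
  fingers: [0, 0, 0, 0, 0, 0, 0, 0, 0, 0]

```text
time_s: 4.6
tool_pos: [0.4111, 0.2265, 0.0599]
ee_rot: [-1.192, 1.237, -1.237]
force: [0.1, -0.1, -6.0]
gripper_width: 0.0602
```

```bash
python3 -c "
from h import *
go(.413,.2264,.014,-.037)
im=capture('scene');cv2.imwrite('pics/s2.png',cv2.resize(im[130:230,180:340,::-1],None,fx=5,fy=5,interpolation=2))
"
```

```text
pos [0.4111 0.2265 0.0599] -> (0.413, 0.2264, 0.014) offset cm [-0.0029  4.5931  0.1951] twist [ 0.0009 -0.0009  0.0011]
```

View pics/s2.png

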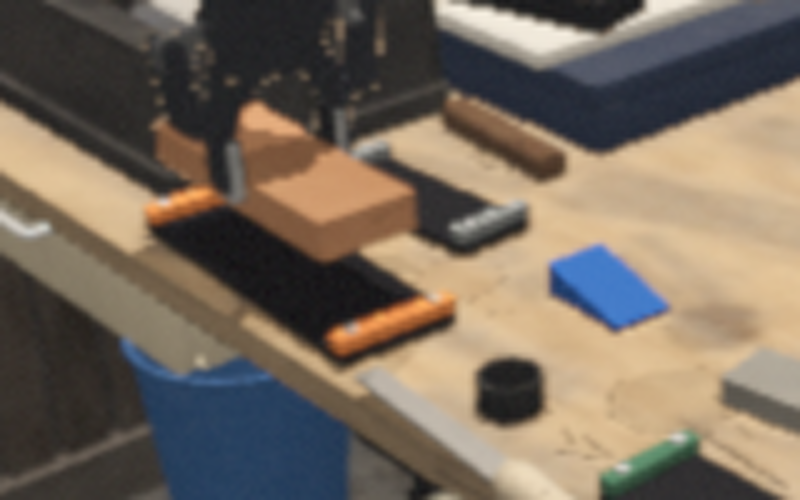

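Call:
jog_arm:
  twist:
    - [0, 0, 0]
    - [0, 0, 0]
    - [0, 0, 0]
    - [0, 0, 0]
    - [0, 0, 0]
    - [0, 0, 0]
  offset:
    - [0, 1.5, 0.1]
    - [0, 3, 0.2]
    - [0, 4, 0.2]
    - [0, 4.4, 0.2]
    - [0, 4.6, 0.2]
    - [0, 4.6, 0.2]
  fingers: [0, 0, 0, 0, 0, 0]

```text
time_s: 5.25
tool_pos: [0.4141, 0.2265, 0.0147]
ee_rot: [-1.19, 1.238, -1.238]
force: [-0.4, 1.7, -5.5]
gripper_width: 0.0597
```

Call:
jog_arm:
  twist:
    - [0, 0, 0]
    - [0, 0, 0]
    - [0, 0, 0]
  offset:
    - [0, 0.1, 0]
    - [0, 0.15, 0]
    - [0, 0.2, 0]
  fingers: [0, 0, 0]

```text
time_s: 5.55
tool_pos: [0.4143, 0.2268, 0.0135]
ee_rot: [-1.189, 1.237, -1.238]
force: [-2.3, -1.9, 2.8]
gripper_width: 0.06
```

Contact. Open to just beyond the stone, then lift.

Call:
jog_arm:
  twist:
    - [0, 0, 0]
    - [0, 0, 0]
    - [0, 0, 0]
    - [0, 0, 0]
    - [0, 0, 0]
    - [0, 0, 0]
    - [0, 0, 0]
    - [0, 0, 0]
  offset:
    - [0, 0, 0]
    - [0, 0, 0]
    - [0, 0, 0]
    - [0, 0, 0]
    - [0, -3, 0]
    - [0, -7, 0]
    - [0, -9, 0]
    - [0, -9, 0]
  fingers: [0.95, 0.95, 0.95, 0.95, 0.95, 0.95, 0.95, 0.95]

```text
time_s: 6.35
tool_pos: [0.4164, 0.228, 0.1061]
ee_rot: [-1.183, 1.235, -1.238]
force: [-0.0, 0.3, -0.0]
gripper_width: 0.0808
```

```bash
python3 -c "
from h import *
go(.5266,.079,.10,-.046)
"
```

```text
pos [0.4164 0.228  0.1061] -> (0.5266, 0.079, 0.1) offset cm [14.4608  0.6279 11.5854] twist [-0.0066  0.007  -0.004 ]
```

Call:
jog_arm:
  twist:
    - [-0.006, 0.007, -0.004]
    - [-0.006, 0.007, -0.004]
    - [-0.006, 0.007, -0.004]
    - [-0.006, 0.007, -0.004]
    - [-0.006, 0.007, -0.004]
    - [-0.006, 0.007, -0.004]
    - [-0.006, 0.007, -0.004]
  offset:
    - [14.2, 0, 11.6]
    - [14.2, 0, 11.6]
    - [14.2, 0, 11.6]
    - [14.2, 2, 11.6]
    - [14.2, 4, 11.6]
    - [14.2, 4, 11.6]
    - [14.2, 4, 11.6]
  fingers: [0.8, 0.8, 0.8, 0.8, 0.8, 0.8, 0.8]

```text
time_s: 7.05
tool_pos: [0.5229, 0.0801, 0.0616]
ee_rot: [-1.197, 1.248, -1.242]
force: [0.4, 0.2, 0.6]
gripper_width: 0.0682
```

```bash
python3 -c "
from h import *
go(.5266,.082,.003,-.046)
"
```

```text
pos [0.5229 0.0801 0.0616] -> (0.5266, 0.082, 0.003) offset cm [-0.2364  5.8528  0.413 ] twist [0.0092 0.0001 0.0045]
```

Call:
jog_arm:
  twist:
    - [0.006, 0, 0.004]
    - [0.006, 0, 0.004]
    - [0.006, 0, 0.004]
    - [0.006, 0, 0.004]
    - [0.006, 0, 0.004]
  offset:
    - [-0.2, 2, 0.4]
    - [-0.2, 4, 0.4]
    - [-0.2, 5.3, 0.4]
    - [-0.2, 5.8, 0.4]
    - [-0.2, 5.8, 0.4]
  fingers: [0.8, 0.8, 0.8, 0.8, 0.8]
  grip_force: 40

```text
time_s: 7.55
tool_pos: [0.5275, 0.0822, 0.0045]
ee_rot: [-1.188, 1.243, -1.242]
force: [-0.3, -0.7, -0.4]
gripper_width: 0.0684
```

Call:
jog_arm:
  twist:
    - [0, 0, 0]
    - [0, 0, 0]
    - [0, 0, 0]
    - [0, 0, 0]
    - [0, 0, 0]
  offset:
    - [0, 0, 0]
    - [0, 0, 0]
    - [0, 0, 0]
    - [0, 0, 0]
    - [0, 0, 0]
  fingers: [0, 0, 0, 0, 0]

```text
time_s: 8.05
tool_pos: [0.5291, 0.082, 0.0059]
ee_rot: [-1.185, 1.241, -1.244]
force: [-0.5, 0.2, 5.8]
gripper_width: 0.0389
```

```bash
python3 -c "
from h import *
print(env.get_state()['force'])
go(.5266,.082,.003,-.046)
im=capture('scene');cv2.imwrite('pics/s3.png',cv2.resize(im[130:230,190:350,::-1],None,fx=5,fy=5,interpolation=2))
"
```

```text
[-0.5497  0.2172  5.7615]
pos [0.5291 0.082  0.0059] -> (0.5266, 0.082, 0.003) offset cm [ 0.0087  0.2848 -0.252 ] twist [-0.0026  0.0001 -0.0007]
```

View pics/s3.png

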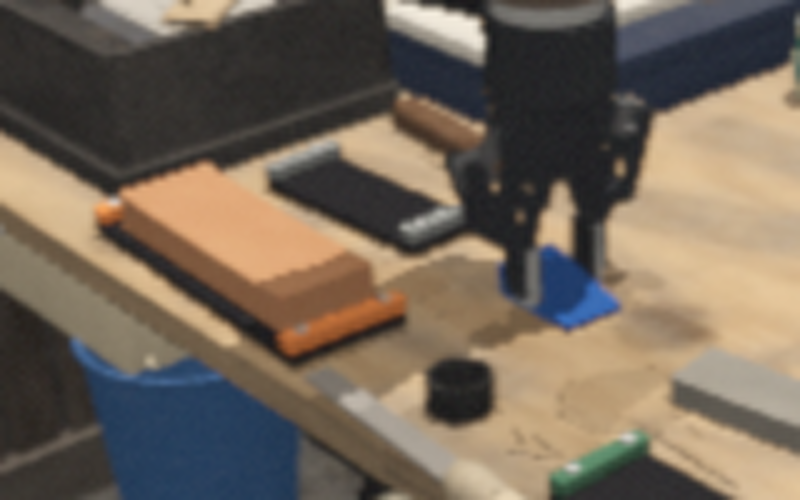

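Call:
jog_arm:
  twist:
    - [0, 0, 0]
    - [0, 0, 0]
    - [0, 0, 0]
    - [0, 0, 0]
    - [0, 0, 0]
  offset:
    - [0, -1, 0]
    - [0, -4, 0]
    - [0, -8, 0]
    - [0, -10, 0]
    - [0, -10, 0]
  fingers: [0, 0, 0, 0, 0]

```text
time_s: 8.6
tool_pos: [0.5305, 0.0821, 0.1085]
ee_rot: [-1.181, 1.238, -1.246]
force: [-0.2, 0.0, -1.2]
gripper_width: 0.0387
```

```bash
python3 -c "
from h import *
im=capture('top')
cv2.imwrite('pics/t2.png',cv2.resize(im[130:270,140:320,::-1],None,fx=4,fy=4,interpolation=2))
go(.4163,.2858,.08,-.037)
"
```

```text
pos [0.5291 0.0819 0.1064] -> (0.4163, 0.2858, 0.08) offset cm [-19.8514   2.6051 -12.2148] twist [-0.0036 -0.0091 -0.0007]
```

View pics/t2.png

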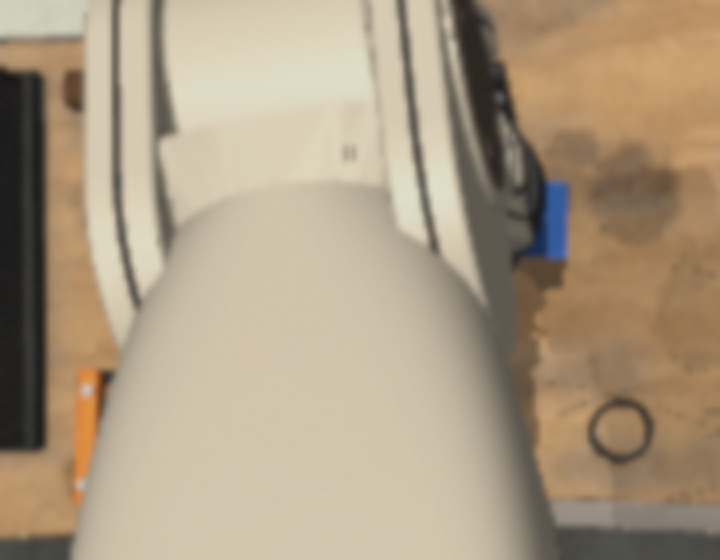

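```bash
python3 -c "
from h import *
f=lambda *p:np.array(p)/5.+[190,130]
print(rect(f((207,163),(370,263),(275,297),(122,192)),.035,'scene'))
print('orange holder near stop', w(f((278,333),(405,294)),.02,'scene'), w(f((98,208),),.02,'scene'))
"
```

```text
(array([0.4132, 0.2265]), np.float64(-0.05262630414742994), np.float64(0.17702973064192096), np.float64(0.06099526528218078))
orange holder near stop [[0.3701 0.1285 0.02  ]
 [0.4475 0.1162 0.02  ]] [[0.3805 0.3341 0.02  ]]
```

Call:
jog_arm:
  twist:
    - [0, 0, 0]
    - [0, 0, 0]
    - [0, -0.009, 0]
    - [0, -0.009, 0]
    - [0, -0.009, 0]
    - [0, -0.009, 0]
    - [0, -0.009, 0]
    - [0, -0.009, 0]
    - [0, -0.009, 0]
  offset:
    - [-4, 0, -2.5]
    - [-8, 0, -5]
    - [-12, 0, -7.4]
    - [-16, 0, -9.8]
    - [-18.5, 0, -11.4]
    - [-19.9, 0, -12.2]
    - [-19.9, 0, -12.2]
    - [-19.9, 1.5, -12.2]
    - [-19.9, 1.5, -12.2]
  fingers: [0, 0, 0, 0, 0, 0, 0, 0, 0]

```text
time_s: 9.55
tool_pos: [0.4134, 0.2842, 0.087]
ee_rot: [-1.198, 1.238, -1.237]
force: [-1.1, 0.3, -1.0]
gripper_width: 0.0385
```

```bash
python3 -c "
from h import *
go(.4163,.2858,.041,-.037)
im=capture('scene');cv2.imwrite('pics/s4.png',cv2.resize(im[130:230,190:350,::-1],None,fx=5,fy=5,interpolation=2))
"
```

```text
pos [0.4134 0.2842 0.087 ] -> (0.4163, 0.2858, 0.041) offset cm [-0.1878  4.5943  0.3003] twist [ 0.0045 -0.0004  0.004 ]
```

View pics/s4.png

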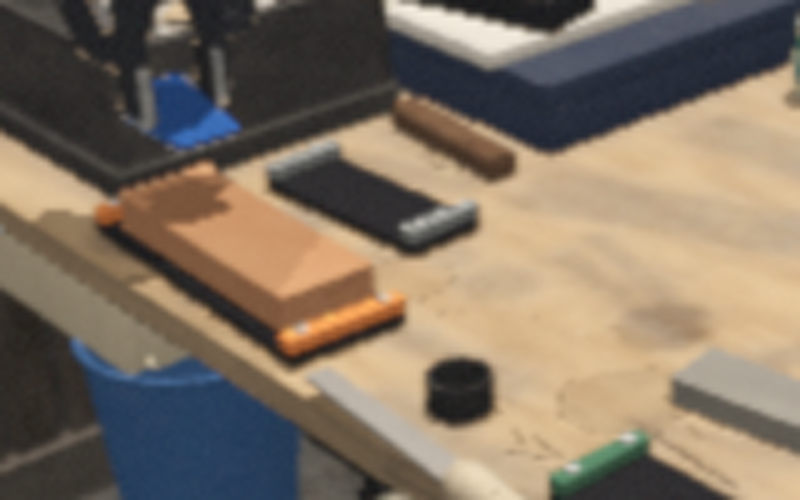

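Orange stone confirmed at (0.413, 0.2265) within the stops; wedge hangs thick end left. Lower the wedge.

Call:
jog_arm:
  twist:
    - [0, 0, 0]
    - [0, 0, 0]
    - [0, 0, 0]
    - [0, 0, 0]
    - [0, 0, 0]
    - [0, 0, 0]
    - [0, 0, 0]
  offset:
    - [-0.2, 2, 0.1]
    - [-0.2, 3, 0.2]
    - [-0.2, 3.8, 0.2]
    - [-0.2, 4.2, 0.2]
    - [-0.2, 4.4, 0.2]
    - [-0.2, 4.5, 0.2]
    - [-0.2, 4.5, 0.2]
  fingers: [0, 0, 0, 0, 0, 0, 0]

```text
time_s: 10.3
tool_pos: [0.4175, 0.2882, 0.0449]
ee_rot: [-1.191, 1.236, -1.236]
force: [0.1, -0.6, -0.9]
gripper_width: 0.0386
```

Call:
jog_arm:
  twist:
    - [0, 0, 0]
    - [0, 0, 0]
    - [0, 0, 0]
    - [0, 0, 0]
    - [0, 0, 0]
  offset:
    - [0.3, 0, -0.1]
    - [0.3, 0.2, -0.1]
    - [0.3, 0.3, -0.1]
    - [0.3, 0.35, -0.1]
    - [0.3, 0.35, -0.1]
  fingers: [0, 0, 0, 0, 0]

```text
time_s: 10.8
tool_pos: [0.4161, 0.2851, 0.041]
ee_rot: [-1.192, 1.236, -1.236]
force: [0.0, 0.3, -1.3]
gripper_width: 0.0386
```

Call:
jog_arm:
  twist:
    - [0, 0, 0]
    - [0, 0, 0]
    - [0, 0, 0]
  offset:
    - [0, 0.1, 0]
    - [0, 0.15, 0]
    - [0, 0.15, 0]
  fingers: [0, 0, 0]

```text
time_s: 11.1
tool_pos: [0.4163, 0.2852, 0.0409]
ee_rot: [-1.191, 1.236, -1.236]
force: [-3.2, -0.9, 8.4]
gripper_width: 0.0387
```

Contact. Release and lift, then head toward the green stone.

Call:
jog_arm:
  twist:
    - [0, 0, 0]
    - [0, 0, 0]
    - [0, 0, 0]
    - [0, 0, 0]
    - [0, 0, 0]
    - [0, 0, 0]
    - [0, 0, 0]
    - [0, 0, 0]
  offset:
    - [0, 0, 0]
    - [0, 0, 0]
    - [0, 0, 0]
    - [0, -2, 0]
    - [0, -5, 0]
    - [0, -9, 0]
    - [0, -13, 0]
    - [0, -13, 0]
  fingers: [0.7, 0.7, 0.7, 0.7, 0.7, 0.7, 0.7, 0.8]

```text
time_s: 11.9
tool_pos: [0.4195, 0.2874, 0.1754]
ee_rot: [-1.18, 1.233, -1.236]
force: [0.9, 0.4, -0.2]
gripper_width: 0.0685
```

```bash
python3 -c "
from h import *
go(.622,-.1215,.18,.122)
"
```

```text
pos [0.4195 0.2874 0.1754] -> (0.622, -0.1215, 0.18) offset cm [40.1076 -0.535  21.7544] twist [-0.0097 -0.159  -0.006 ]
```

```bash
python3 -c "
from h import *
f=lambda *p:np.array(p)/3.5+[260,100]
print('base edge',w(f((505,345),(700,425)),0,'scene'))
for z in (.1,.14,.18,.2): print(z,'top118',w((400,118),z)[0],w((440,118),z)[0],'scene drawer top edge',w(f((495,178),(600,210)),z,'scene'))
im=cv2.imread('pics/s1.png');
t=cv2.imread('pics/top0.png')[60:175,355:515];cv2.imwrite('pics/cab.png',cv2.resize(t,None,fx=5,fy=5,interpolation=2))
"
```

```text
base edge [[ 0.7025 -0.1573  0.    ]
 [ 0.7083 -0.3256  0.    ]]
0.1 top118 [ 0.6671 -0.2132  0.1   ] [ 0.665  -0.3006  0.1   ] scene drawer top edge [[ 0.7742 -0.0828  0.1   ]
 [ 0.7815 -0.1787  0.1   ]]
0.14 top118 [ 0.6571 -0.2043  0.14  ] [ 0.6552 -0.2876  0.14  ] scene drawer top edge [[ 0.6947 -0.1369  0.14  ]
 [ 0.7013 -0.2246  0.14  ]]
0.18 top118 [ 0.6472 -0.1955  0.18  ] [ 0.6453 -0.2746  0.18  ] scene drawer top edge [[ 0.6151 -0.1909  0.18  ]
 [ 0.6211 -0.2704  0.18  ]]
0.2 top118 [ 0.6422 -0.1911  0.2   ] [ 0.6404 -0.2682  0.2   ] scene drawer top edge [[ 0.5753 -0.218   0.2   ]
 [ 0.581  -0.2933  0.2   ]]
```

View pics/cab.png

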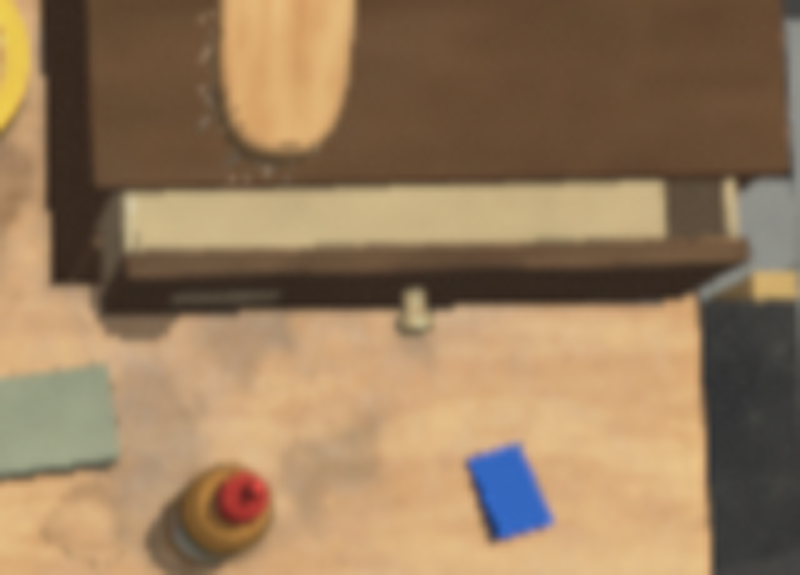

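Call:
jog_arm:
  twist:
    - [0, -0.16, 0]
    - [0, -0.16, 0]
    - [0, -0.16, 0]
    - [0, -0.16, 0]
    - [0, -0.16, 0]
    - [0, -0.16, 0]
    - [0, -0.16, 0]
    - [0, -0.16, 0]
    - [0, -0.16, 0]
    - [0, -0.16, 0]
  offset:
    - [38, 0, 20]
    - [38, 0, 20]
    - [38, 0, 20]
    - [38, 0, 20]
    - [38, 0, 20]
    - [38, 0, 20]
    - [38, 0, 20]
    - [38, 0, 20]
    - [38, 0, 20]
    - [38, 2, 20]
  fingers: [0.8, 0.8, 0.8, 0.8, 0.8, 0.8, 0.8, 0.8, 0.8, 0.8]

```text
time_s: 12.9
tool_pos: [0.6055, -0.1073, 0.1508]
ee_rot: [-1.26, 1.117, -1.128]
force: [0.6, -0.1, -0.1]
gripper_width: 0.0684
```

```bash
python3 -c "
from h import *
go(.619,-.098,.003,.122)
im=capture('scene');cv2.imwrite('pics/s5.png',np.vstack([cv2.resize(im[125:215,195:375,::-1],None,fx=4,fy=4,interpolation=2),cv2.resize(im[80:215,330:510,::-1],None,fx=4,fy=4,interpolation=2)[:220]]))
"
```

```text
pos [ 0.6055 -0.1073  0.1508] -> (0.619, -0.098, 0.003) offset cm [-0.8148 14.7876  1.3592] twist [-0.0062 -0.0051  0.0032]
```

View pics/s5.png

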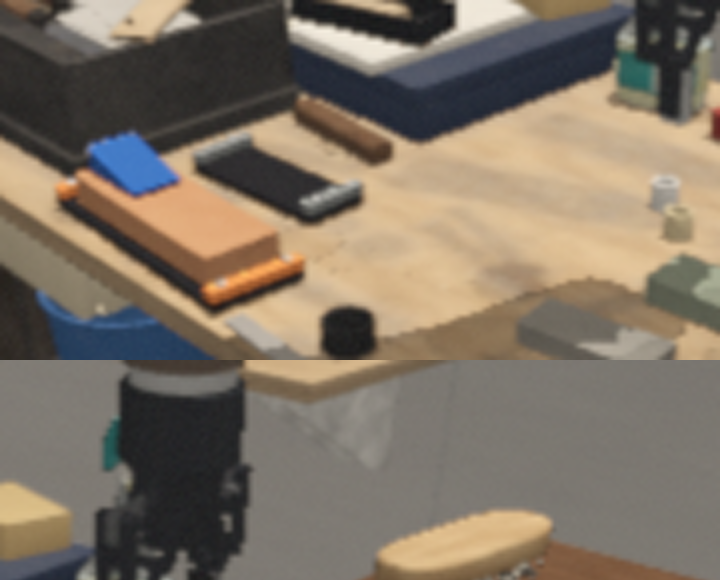

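Call:
jog_arm:
  twist:
    - [0, 0, 0]
    - [0, 0, 0]
    - [0, 0, 0]
    - [0, 0, 0]
    - [0, 0, 0]
    - [0, 0, 0]
    - [0, 0, 0]
    - [0, 0, 0]
  offset:
    - [-0.8, 0, 1.2]
    - [-0.8, 4, 1.2]
    - [-0.8, 8, 1.2]
    - [-0.8, 11, 1.2]
    - [-0.8, 13, 1.2]
    - [-0.8, 14, 1.2]
    - [-0.8, 14.6, 1.2]
    - [-0.8, 14.6, 1.2]
  fingers: [0.8, 0.8, 0.8, 0.8, 0.8, 0.8, 0.8, 0.8]
  grip_force: 90

```text
time_s: 13.75
tool_pos: [0.6204, -0.091, 0.0083]
ee_rot: [-1.254, 1.105, -1.123]
force: [5.5, 3.5, 7.4]
gripper_width: 0.0681
```

```bash
python3 -c "
from h import *
go(.619,-.098,.004,.122)"
```

```text
pos [ 0.6204 -0.091   0.0083] -> (0.619, -0.098, 0.004) offset cm [ 0.679   0.4233 -0.2372] twist [-0.0159  0.0039  0.0007]
```

Call:
jog_arm:
  twist:
    - [0, 0, 0]
    - [0, 0, 0]
    - [0, 0, 0]
  offset:
    - [0, -1, 0]
    - [0, -2, 0]
    - [0, -2, 0]
  fingers: [0.8, 0.8, 0.8]

```text
time_s: 14.05
tool_pos: [0.6131, -0.0925, 0.0248]
ee_rot: [-1.265, 1.117, -1.119]
force: [0.1, -0.6, 1.0]
gripper_width: 0.0684
```

```bash
python3 -c "
from h import *
s=env.get_state();print(s['force'],s['moment'])
go(.619,-.098,.024,.122)
im=capture('scene');a=cv2.resize(im[120:220,330:450,::-1],None,fx=5,fy=5,interpolation=2)
cv2.imwrite('pics/s6.png',a)"
```

```text
[ 0.068  -0.585   1.0419] [-0.0216  0.0159  0.0226]
pos [ 0.6131 -0.0925  0.0248] -> (0.619, -0.098, 0.024) offset cm [0.6156 0.0846 0.5207] twist [-0.0007  0.0012  0.0004]
```

View pics/s6.png

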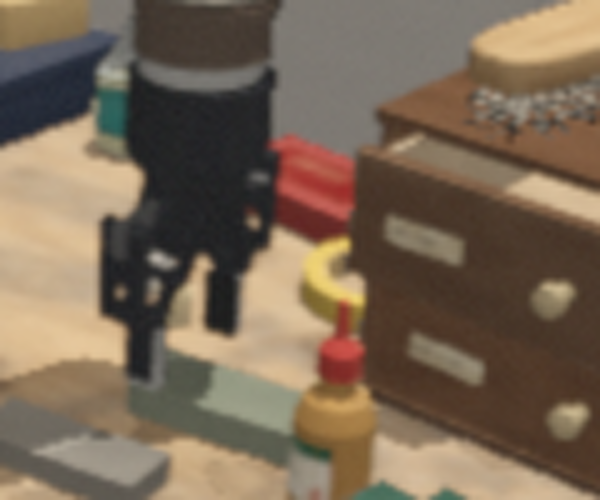

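Call:
jog_arm:
  twist:
    - [0, 0, 0]
    - [0, 0, 0]
    - [0, 0, 0]
  offset:
    - [0.6, -0.5, 0.8]
    - [0.6, -0.5, 0.8]
    - [0.6, -0.5, 0.8]
  fingers: [0.92, 0.92, 0.92]

```text
time_s: 14.4
tool_pos: [0.6209, -0.0977, 0.0279]
ee_rot: [-1.265, 1.12, -1.118]
force: [-0.1, -0.4, 0.1]
gripper_width: 0.0783
```

```bash
python3 -c "
from h import *
go(.6205,-.098,.004,.122)"
```

```text
pos [ 0.6209 -0.0977  0.0279] -> (0.6205, -0.098, 0.004) offset cm [ 0.0296  2.3861 -0.0389] twist [ 0.0014  0.0006 -0.0004]
```

Call:
jog_arm:
  twist:
    - [0, 0, 0]
    - [0, 0, 0]
    - [0, 0, 0]
    - [0, 0, 0]
  offset:
    - [0, 0.8, 0]
    - [0, 1.6, 0]
    - [0, 2.3, 0]
    - [0, 2.3, 0]
  fingers: [0.92, 0.92, 0.92, 0.92]

```text
time_s: 14.8
tool_pos: [0.6199, -0.0973, 0.0034]
ee_rot: [-1.267, 1.121, -1.116]
force: [0.3, 0.3, -0.5]
gripper_width: 0.079
```

Free descent this time. Close and lift.

Call:
jog_arm:
  twist:
    - [0, 0, 0]
    - [0, 0, 0]
    - [0, 0, 0]
    - [0, 0, 0]
    - [0, 0, 0]
    - [0, 0, 0]
    - [0, 0, 0]
  offset:
    - [0, 0, 0]
    - [0, 0, 0]
    - [0, 0, 0]
    - [0, 0, 0]
    - [0, 0, 0]
    - [0, 0, 0]
    - [0, 0, 0]
  fingers: [0, 0, 0, 0, 0, 0, 0]

```text
time_s: 15.5
tool_pos: [0.6222, -0.0976, 0.0065]
ee_rot: [-1.264, 1.117, -1.119]
force: [-0.1, 0.3, 5.1]
gripper_width: 0.0439
```

Call:
jog_arm:
  twist:
    - [0, 0, 0]
    - [0, 0, 0]
    - [0, 0, 0]
    - [0, 0, 0]
    - [0, 0, 0]
  offset:
    - [0, -1, 0]
    - [0, -2.5, 0]
    - [0, -4, 0]
    - [0, -5, 0]
    - [0, -5, 0]
  fingers: [0, 0, 0, 0, 0]

```text
time_s: 16.0
tool_pos: [0.6226, -0.0978, 0.0571]
ee_rot: [-1.263, 1.116, -1.12]
force: [0.1, -0.1, -2.6]
gripper_width: 0.0438
```

```bash
python3 -c "
from h import *
s=env.get_state();print(s['force'],s['moment'])
go(.54,-.08,.055,.02)
T=np.array([.4158,-.1517])+.024*np.array([-np.sin(.02),np.cos(.02)]);print(T)
go(*T,.06,.02)
for i in range(1): im=capture('top');cv2.imwrite('pics/t3.png',im[:,:,::-1])
"
```

```text
[ 0.1147 -0.0607 -2.5539] [ 0.0563 -0.0019  0.0227]
pos [ 0.6226 -0.0978  0.0571] -> (0.54, -0.08, 0.055) offset cm [-2.7794  0.1867 -7.9829] twist [-0.0026  0.103   0.0006]
[ 0.4153 -0.1277]
pos [ 0.6226 -0.0978  0.0571] -> (np.float64(0.41532003199936), np.float64(-0.12770479984000213), 0.06) offset cm [  0.4263  -0.3445 -20.9405] twist [-0.0026  0.103   0.0006]
```

Call:
jog_arm:
  twist:
    - [0, 0, 0]
    - [0, 0, 0]
    - [0, 0.05, 0]
    - [0, 0.1, 0]
    - [0, 0.1, 0]
    - [0, 0.1, 0]
    - [0, 0.1, 0]
    - [0, 0.1, 0]
    - [0, 0.1, 0]
    - [0, 0.1, 0]
  offset:
    - [-1.5, 0, -2]
    - [-2.8, 0, -5]
    - [-2.8, 0, -8]
    - [-1.8, 0, -11]
    - [-0.8, 0, -14]
    - [0, 0, -17]
    - [0.4, 0, -19.5]
    - [0.4, 0, -21]
    - [0.4, 0, -21]
    - [0.4, 0, -21]
  fingers: [0, 0, 0, 0, 0, 0, 0, 0, 0, 0]

```text
time_s: 17.05
tool_pos: [0.4138, -0.1274, 0.0554]
ee_rot: [-1.22, 1.192, -1.193]
force: [-0.4, 0.1, -2.1]
gripper_width: 0.044
```

```bash
python3 -c "
from h import *
go(.4153,-.1287,.016,.02)
"
```

```text
pos [ 0.4138 -0.1274  0.0554] -> (0.4153, -0.1287, 0.016) offset cm [0.1377 3.9385 0.1478] twist [-0.0002  0.0026 -0.0001]
```

Call:
jog_arm:
  twist:
    - [0, 0, 0]
    - [0, 0, 0]
    - [0, 0, 0]
    - [0, 0, 0]
    - [0, 0, 0]
    - [0, 0, 0]
  offset:
    - [0.1, 1.5, 0.1]
    - [0.1, 2.8, 0.1]
    - [0.1, 3.4, 0.1]
    - [0.1, 3.7, 0.1]
    - [0.1, 3.8, 0.1]
    - [0.1, 3.8, 0.1]
  fingers: [0, 0, 0, 0, 0, 0]

```text
time_s: 17.65
tool_pos: [0.4152, -0.1283, 0.0178]
ee_rot: [-1.22, 1.192, -1.192]
force: [-0.8, -0.2, -2.9]
gripper_width: 0.0439
```

Call:
jog_arm:
  twist:
    - [0, 0, 0]
    - [0, 0, 0]
    - [0, 0, 0]
    - [0, 0, 0]
  offset:
    - [0, 0.1, 0]
    - [0, 0.2, 0]
    - [0, 0.2, 0]
    - [0, 0.2, 0]
  fingers: [0, 0, 0, 0]

```text
time_s: 18.05
tool_pos: [0.4153, -0.1285, 0.0164]
ee_rot: [-1.219, 1.191, -1.193]
force: [-1.2, 0.4, 5.3]
gripper_width: 0.044
```

Call:
jog_arm:
  twist:
    - [0, 0, 0]
    - [0, 0, 0]
    - [0, 0, 0]
    - [0, 0, 0]
    - [0, 0, 0]
    - [0, 0, 0]
    - [0, 0, 0]
    - [0, 0, 0]
  offset:
    - [0, 0, 0]
    - [0, 0, 0]
    - [0, 0, 0]
    - [0, 0, 0]
    - [0, -3, 0]
    - [0, -6, 0]
    - [0, -6, 0]
    - [0, -6, 0]
  fingers: [0.8, 0.8, 0.8, 0.8, 0.8, 0.8, 0.8, 0.8]

```text
time_s: 18.85
tool_pos: [0.4153, -0.1285, 0.0761]
ee_rot: [-1.219, 1.191, -1.194]
force: [-0.3, 0.2, -0.3]
gripper_width: 0.0682
```

```bash
python3 -c "
from h import *
go(.5212,-.0951,.08,.182)
"
```

```text
pos [ 0.4153 -0.1285  0.0761] -> (0.5212, -0.0951, 0.08) offset cm [-3.0959 -0.3729 10.6634] twist [-0.0018 -0.159   0.0008]
```

Call:
jog_arm:
  twist:
    - [0, -0.08, 0]
    - [0, -0.16, 0]
    - [0, -0.16, 0]
    - [0, -0.16, 0]
    - [0, -0.16, 0]
    - [0, -0.16, 0]
  offset:
    - [-3.1, 0, 10.7]
    - [-3.1, 0, 10.7]
    - [-3.1, 0, 10.7]
    - [-3.1, 0, 10.7]
    - [-3.1, 0, 10.7]
    - [-3.1, 0, 10.7]
  fingers: [0.8, 0.8, 0.8, 0.8, 0.8, 0.8]

```text
time_s: 19.45
tool_pos: [0.5187, -0.0951, 0.0748]
ee_rot: [-1.292, 1.077, -1.072]
force: [0.1, 0.4, 0.0]
gripper_width: 0.0685
```

```bash
python3 -c "
from h import *
go(.5212,-.0951,.003,.182)
"
```

```text
pos [ 0.5187 -0.0951  0.0748] -> (0.5212, -0.0951, 0.003) offset cm [0.0519 7.1774 0.2696] twist [ 0.003  -0.0001 -0.0009]
```

Call:
jog_arm:
  twist:
    - [0, 0, 0]
    - [0, 0, 0]
    - [0, 0, 0]
    - [0, 0, 0]
    - [0, 0, 0]
    - [0, 0, 0]
  offset:
    - [0, 2, 0.2]
    - [0, 4, 0.2]
    - [0, 6, 0.2]
    - [0, 6.8, 0.2]
    - [0, 7.1, 0.2]
    - [0, 7.1, 0.2]
  fingers: [0.8, 0.8, 0.8, 0.8, 0.8, 0.8]

```text
time_s: 20.05
tool_pos: [0.5225, -0.0948, 0.0049]
ee_rot: [-1.29, 1.074, -1.074]
force: [0.9, 0.2, 0.3]
gripper_width: 0.0684
```

Call:
jog_arm:
  twist:
    - [0, 0, 0]
    - [0, 0, 0]
    - [0, 0, 0]
    - [0, 0, 0]
    - [0, 0, 0]
    - [0, 0, 0]
    - [0, 0, 0]
  offset:
    - [0, 0, 0]
    - [0, 0, 0]
    - [0, 0, 0]
    - [0, 0, 0]
    - [0, 0, 0]
    - [0, 0, 0]
    - [0, 0, 0]
  fingers: [0, 0, 0, 0, 0, 0, 0]

```text
time_s: 20.75
tool_pos: [0.5239, -0.0947, 0.0062]
ee_rot: [-1.289, 1.071, -1.075]
force: [-1.1, 0.2, 5.4]
gripper_width: 0.0375
```

Call:
jog_arm:
  twist:
    - [0, 0, 0]
    - [0, 0, 0]
    - [0, 0, 0]
    - [0, 0, 0]
    - [0, 0, 0]
  offset:
    - [0, -1, 0]
    - [0, -3, 0]
    - [0, -5, 0]
    - [0, -6, 0]
    - [0, -6, 0]
  fingers: [0, 0, 0, 0, 0]

```text
time_s: 21.25
tool_pos: [0.5244, -0.0947, 0.0665]
ee_rot: [-1.288, 1.07, -1.076]
force: [-0.3, -0.3, -1.5]
gripper_width: 0.0376
```

```bash
python3 -c "
from h import *
s=env.get_state();print(s['force'],s['moment'])
go(.521,.2476,.065,.057)
"
```

```text
[-0.3412 -0.2893 -1.5396] [-0.0219  0.0033  0.0125]
pos [ 0.5244 -0.0947  0.0665] -> (0.521, 0.2476, 0.065) offset cm [-33.7239   0.1275   5.899 ] twist [-0.0038  0.1261  0.0012]
```

Call:
jog_arm:
  twist:
    - [0, 0, 0]
    - [0, 0, 0]
    - [0, 0.06, 0]
    - [0, 0.12, 0]
    - [0, 0.125, 0]
    - [0, 0.125, 0]
    - [0, 0.125, 0]
    - [0, 0.125, 0]
    - [0, 0.125, 0]
    - [0, 0.125, 0]
    - [0, 0.125, 0]
    - [0, 0.125, 0]
  offset:
    - [-2, 0, 0.4]
    - [-5.5, 0, 1]
    - [-9.5, 0, 1.7]
    - [-13.5, 0, 2.4]
    - [-17.5, 0, 3.1]
    - [-21.5, 0, 3.8]
    - [-25.5, 0, 4.5]
    - [-29.5, 0, 5.2]
    - [-32.5, 0, 5.7]
    - [-33.7, 0, 5.9]
    - [-33.7, 0, 5.9]
    - [-33.7, 0, 5.9]
  fingers: [0, 0, 0, 0, 0, 0, 0, 0, 0, 0, 0, 0]

```text
time_s: 22.45
tool_pos: [0.519, 0.2464, 0.0638]
ee_rot: [-1.238, 1.167, -1.167]
force: [-0.8, -1.1, -1.3]
gripper_width: 0.0377
```

```bash
python3 -c "
from h import *
go(.521,.2476,.0165,.057)
im=capture('scene');cv2.imwrite('pics/s7.png',cv2.resize(im[130:230,190:350,::-1],None,fx=5,fy=5,interpolation=2))
"
```

```text
pos [0.519  0.2464 0.0638] -> (0.521, 0.2476, 0.0165) offset cm [-0.111   4.7267  0.2168] twist [0.0017 0.0007 0.0016]
```

Call:
jog_arm:
  twist:
    - [0, 0, 0]
    - [0, 0, 0]
    - [0, 0, 0]
    - [0, 0, 0]
    - [0, 0, 0]
    - [0, 0, 0]
  offset:
    - [-0.1, 2, 0.1]
    - [-0.1, 3.5, 0.1]
    - [-0.1, 4.2, 0.1]
    - [-0.1, 4.5, 0.1]
    - [-0.1, 4.6, 0.1]
    - [-0.1, 4.6, 0.1]
  fingers: [0, 0, 0, 0, 0, 0]

```text
time_s: 23.1
tool_pos: [0.5211, 0.2485, 0.0192]
ee_rot: [-1.235, 1.166, -1.167]
force: [0.3, 0.4, -1.5]
gripper_width: 0.0376
```

Call:
jog_arm:
  twist:
    - [0, 0, 0]
    - [0, 0, 0]
    - [0, 0, 0]
    - [0, 0, 0]
  offset:
    - [0, 0.1, 0]
    - [0, 0.2, 0]
    - [0, 0.3, 0]
    - [0, 0.3, 0]
  fingers: [0, 0, 0, 0]

```text
time_s: 23.5
tool_pos: [0.5208, 0.2489, 0.0162]
ee_rot: [-1.235, 1.166, -1.166]
force: [-0.6, 0.2, 0.4]
gripper_width: 0.0375
```

Call:
jog_arm:
  twist:
    - [0, 0, 0]
    - [0, 0, 0]
    - [0, 0, 0]
    - [0, 0, 0]
    - [0, 0, 0]
    - [0, 0, 0]
    - [0, 0, 0]
    - [0, 0, 0]
    - [0, 0, 0]
    - [0, 0, 0]
  offset:
    - [0, 0.1, 0]
    - [0, 0.1, 0]
    - [0, 0.1, 0]
    - [0, 0.1, 0]
    - [0, 0.1, 0]
    - [0, 0.1, 0]
    - [0, -3, 0]
    - [0, -7, 0]
    - [0, -11, 0]
    - [0, -15, 0]
  fingers: [0, 0, 0.75, 0.75, 0.75, 0.75, 0.75, 0.75, 0.75, 0.75]

```text
time_s: 24.5
tool_pos: [0.5203, 0.2485, 0.1668]
ee_rot: [-1.237, 1.167, -1.166]
force: [0.2, 0.6, -0.2]
gripper_width: 0.0639
```

```bash
python3 -c "
from h import *
go(.3,-.33,.2,-.5)
"
```

```text
pos [0.5203 0.2485 0.1668] -> (0.3, -0.33, 0.2) offset cm [ 56.4804  -3.2908 -25.3455] twist [0.0005 0.558  0.0004]
```

Move clear of the view for a final top picture.

Call:
jog_arm:
  twist:
    - [0, 0.5, 0]
    - [0, 0.5, 0]
    - [0, 0.5, 0]
    - [0, 0.5, 0]
    - [0, 0.5, 0]
    - [0, 0.5, 0]
    - [0, 0.5, 0]
    - [0, 0.5, 0]
    - [0, 0.5, 0]
    - [0, 0.5, 0]
    - [0, 0.5, 0]
    - [0, 0.5, 0]
  offset:
    - [2, -5, -20]
    - [10, -6, -24]
    - [56, -6, -25]
    - [56, -6, -25]
    - [56, -6, -25]
    - [56, -6, -25]
    - [56, -6, -25]
    - [56, -6, -25]
    - [56, -6, -25]
    - [56, -6, -25]
    - [56, -6, -25]
    - [56, -6, -25]
  fingers: [0.75, 0.75, 0.75, 0.75, 0.75, 0.75, 0.75, 0.75, 0.75, 0.75, 0.75, 0.75]

```text
time_s: 25.7
tool_pos: [0.3156, -0.2709, 0.2221]
ee_rot: [-0.966, 1.526, -1.528]
force: [1.1, -0.8, -0.1]
gripper_width: 0.0644
```

Call:
jog_arm:
  twist:
    - [0, 0, 0]
    - [0, 0, 0]
    - [0, 0, 0]
    - [0, 0, 0]
    - [0, 0, 0]
  offset:
    - [12, 0, 0]
    - [12, 0, 0]
    - [12, 0, 0]
    - [12, 0, 0]
    - [12, 0, 0]
  fingers: [0.75, 0.75, 0.75, 0.75, 0.75]

```text
time_s: 26.2
tool_pos: [0.2649, -0.3772, 0.2215]
ee_rot: [-0.965, 1.529, -1.527]
force: [1.0, -0.8, -0.5]
gripper_width: 0.0642
```

```bash
python3 -c "
from h import *
im=capture('top');cv2.imwrite('pics/t9.png',im[:,:,::-1])
a=cv2.resize(im[165:265,150:270,::-1],None,fx=5,fy=5,interpolation=2)
b=cv2.resize(im[165:265,330:410,::-1],None,fx=2.5,fy=2.5,interpolation=2)
c=np.zeros((500,800,3),np.uint8);c[:,:600]=a;c[:250,600:]=b
s=capture('scene');cv2.imwrite('pics/s9f.png',s[:,:,::-1]);c[250:,600:]=cv2.resize(s[140:240,310:390,::-1],None,fx=2.5,fy=2.5,interpolation=2)
cv2.imwrite('pics/t9c.png',c)
"
```

```text
(no output)
```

View pics/t9c.png

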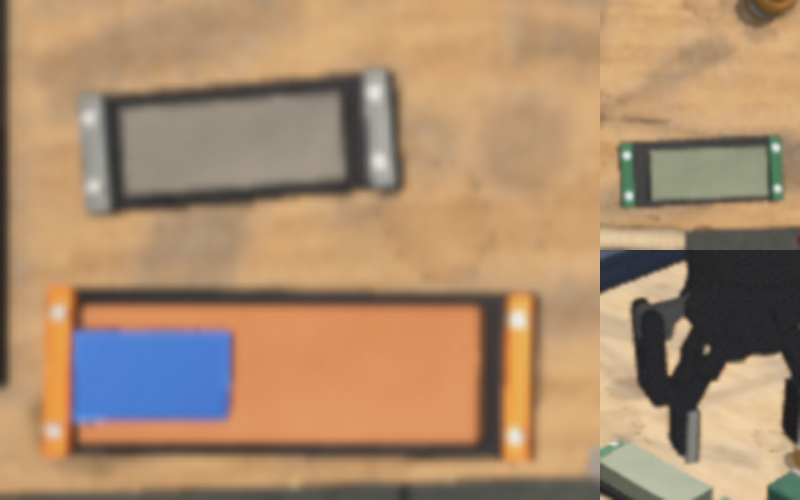

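```bash
python3 -c "
from h import *
f=lambda *p:np.array(p)/5.+[150,165]
g=lambda *p:np.array(p)/2.5+[90,165]
def cmp(n,a,b):
    d=a[0]-b[0];y=b[1];print(n,'stone',a,'holder',b,'\n   dx,dy mm',1000*np.array([d@[np.cos(y),np.sin(y)],d@[-np.sin(y),np.cos(y)]]),'dyaw',a[1]-b[1])
O=rect(f((84,303),(482,306),(480,446),(79,443)),.035)
cmp('orange',O,rect(f((47,288),(537,293),(531,460),(42,457)),.02))
cmp('grey',rect(f((116,108),(344,91),(347,181),(124,196)),.028),rect(f((81,95),(391,69),(399,187),(88,212)),.02))
cmp('green',rect(g((649,150),(767,144),(770,197),(651,203)),.032),rect(g((619,144),(781,136),(784,198),(621,207)),.02))
a=w(f((74,330),(73,422)),.056);b=w(f((232,331),(229,420)),.04)
c=(a.mean(0)+b.mean(0))[:2]/2;l=a.mean(0)-b.mean(0);print('len',l,c)
cmp('wedge',(c,np.arctan2(-l[0],l[1])),O)
im=cv2.imread('pics/t9.png')
cv2.imwrite('pics/g9.png',cv2.resize(im[213:253,333:408],None,fx=10,fy=10,interpolation=2))
"
```

```text
orange stone (array([0.4132, 0.2258]), np.float64(-0.037828001664701245), np.float64(0.18067887013182976), np.float64(0.06349169202886167)) holder (array([0.4124, 0.2262]), np.float64(-0.0384941319648889), np.float64(0.22506189188408068), np.float64(0.07745430575771789)) 
   dx,dy mm [ 0.8015 -0.3059] dyaw 0.0006661303001876534
grey stone (array([0.5194, 0.2485]), np.float64(0.04395558452824539), np.float64(0.10336149885557376), np.float64(0.04121633266442299)) holder (array([0.5214, 0.2476]), np.float64(0.05521287235081351), np.float64(0.14369575868733284), np.float64(0.054907848267120606)) 
   dx,dy mm [-1.943   1.0558] dyaw -0.011257287822568122
green stone (array([ 0.414, -0.157]), np.float64(0.020284947944225574), np.float64(0.10987650172824609), np.float64(0.048808694392054666)) holder (array([ 0.4158, -0.1514]), np.float64(0.022004604722003367), np.float64(0.15261710511431684), np.float64(0.05829552255576465)) 
   dx,dy mm [-1.9129 -5.5853] dyaw -0.0017196567777777935
len [0.0026 0.0643 0.016 ] [0.4149 0.2797]
wedge stone (array([0.4149, 0.2797]), np.float64(-0.040650781079581574)) holder (array([0.4132, 0.2258]), np.float64(-0.037828001664701245), np.float64(0.18067887013182976), np.float64(0.06349169202886167)) 
   dx,dy mm [-0.279 53.831] dyaw -0.002822779414880329
```

View pics/g9.png

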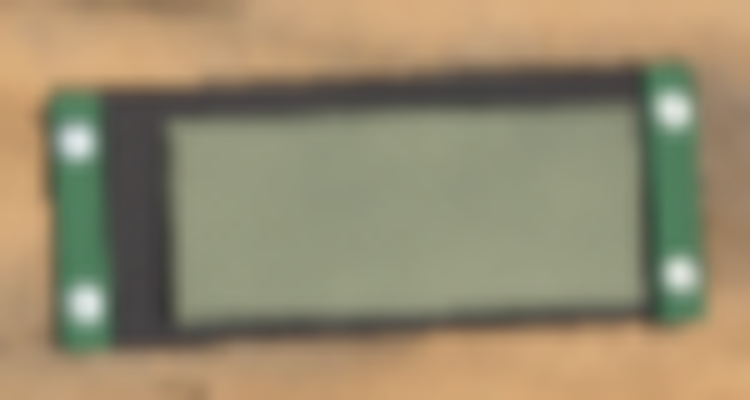

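```bash
python3 -c "
from h import *
a=cv2.imread('pics/top0.png').astype(int);b=cv2.imread('pics/t9.png').astype(int)
for n,(r0,r1,c0,c1) in dict(handle=(144,164,152,212),loupe=(226,250,284,306),bottle=(150,176,385,412)).items(): print(n,abs(a-b)[r0:r1,c0:c1].mean())
s=env.get_state();print(s['time_s'],s['dq']);print(env.finish_job())
"
```

```text
handle 4.144166666666667
loupe 4.9311868686868685
bottle 4.17616334283001
26.3 [ 0.0138 -0.005  -0.0025 -0.0021 -0.0007 -0.0033]
the job is handed in; nothing more can be done
None
```

The three whetstones are in the holders of their colours. The blue wedge lies on the left (+y) end of the orange stone, thick end outward. I handed the job in at 26.3 s of the 83 s allowed; it reported no verdict.

**Last checks, from the final top picture:**

| Item | Off centre | Angle error |
|---|---|---|
| Orange stone in its holder | about 1 mm | about 0 rad |
| Grey stone in its holder | about 2 mm | 0.01 rad |
| Green stone in its holder | about 6 mm, mostly lengthwise | about 0 rad |
| Wedge on the orange stone | 0.3 mm from its middle line | about 0 rad |

- **Green stone:** it is clearly less well centred than the other two. I left it because it is inside the 13 mm limit and clear of both stops.
- **Wedge:** it sits 54 mm from the stone's centre, so its thick end stops about 4 mm short of the stone's end.
- **Flatness:** I did not measure this. It rests on each piece making contact as I lowered it and on the pictures looking level.
- **Bystanders:** the oil bottle, loupe and dark handle look unchanged when the before and after pictures are compared.

My first descent on the green stone met contact of about 10 N, most likely a fingertip on the stone's far edge. I backed off, moved over a few millimetres, and the second descent was clean.

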